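Take a collet chuck out of the leaning rack and clamp it in the marking stand

ROBOT

A 6-joint arm with a two-finger parallel gripper is mounted at the origin on a cart in front of the work surface, level with it; the furniture and walls round the work are solid. World frame = base frame: x ahead of the robot, y to its left, z up, the work surface at z = 0. Lengths are in m, angles in rad, forces in N, time in s.
With the tool pointing down it reaches from about 0.225 to 0.875 m from the base axis. Payload 3.4 kg.
Tool frame: the origin (TCP) lies at the very end of the fingers, on their centre line; the grasp point (between the pads) lies 19 mm behind it; z points along the fingers, y is the line along which they close (so a half turn about z gives the same grasp; the last joint's range is limited). The gripper opens to 85 mm and grips with 20 to 120 N. Pads are 22 mm wide; open, the fingers measure 114 mm over their backs; the gripper's body (76 mm by 85 mm) begins 54 mm behind the grasp point. The pads swing forward as they close: fully open they stand 13 mm farther back than shut.
Start: joints at [1.137, 0.276, 1.505, -0, 1.361, -0.121], TCP at [0.177, 0.547, 0.231] pointing down, gripper open.
Joint ranges: [-2.89, 2.89], [-0.75, 2.08], [0.22, 2.7], [-1.18, 4.32], [0.11, 2.71], [-2.7, 2.7]. Speed limits (rad/s): [2.57, 2.57, 3.14, 3.14, 3.14, 3.14].

INTERFACE

Orientations are given as a unit quaternion [w, x, y, z].
In Python, from cell import arm gives the robot as it stands.
- The arm moves only by the tool drive_tool, never from a script. Its argument "commands" is a list of rows, each an object of numbers: "tx", "ty", "tz": the shift along the tool's x, y, z in cm; "spin": the turn about the tool's z in rad. In form: [{"tx": .., "ty": .., "tz": .., "spin": ..}, ...]. A call has 1 to 10 rows; each row is the pose to reach, as a shift and turn from the pose commanded when the call began, along the tool's axes at that moment; what a row does not reach only later rows make up. A row lasts 1/8 s, in which the tool goes at most 62.5 mm and 10.7 degrees, less where a joint would pass 70% of its speed; a pose out of reach is approached as far as the arm can. A call with a gripper value outside its range is refused whole. "fingers" is the opening, from 0 (shut) to 1 (fully open), set as the call begins (left out, the last holds). The fingers move at their own pace and stop on an object; "grip_force" is the grip in N (left out, the last holds). Time passes only in rows, so rows that repeat a pose let the fingers close. It gives the time, the measured TCP pose, the force, the opening and the grip force at its end, in the units of the state.
- arm.observe(): the state, without advancing time (a new reading comes with each control period).
- arm.get_image(name): name is "side" or "top"; returns (picture, depth): 384x512x3 uint8, red, green, blue; 384x512 float32, m along the optical axis (not along the pixel's ray), 0 where there is no reading.
- arm.calibration(name): a dict with "vfov" (degrees; the focal length in pixels is half the picture's height over the tangent of half this angle, whatever the lens; pixels are square), "cx", "cy" (the principal point, pixels), "rvec" (rotation vector, rad) and "tvec" (3), from world to camera coordinates, as OpenCV has them. Camera axes: x right, y down, z forward; pixel columns grow to the right and rows downward; lengths in m; the calibration is good to about 2 mm. A picture is of the moment at which its call begins. calibration takes no time and is no camera call.
- arm.close_job(): hands the job in; it is judged then, once.
Trained networks look in the newest picture that a camera, given by its name, has taken for a name from the list of things; names that differ only in an ending like _2 or _b are one class to them, and where a whole thing is asked for, a point or a joint stands for the part that bears it (a point fixed in the world has none). Each returns a list of dicts, best first, with "conf" (0 to 1); they miss things now and then, are a little off and sometimes report something else, mostly with a low value. They report only what shows in the picture. A call takes as long as a camera call.
- arm.spot_in(thing, camera): "location" ([column, row] as shares, 0 to 1, of the picture: columns of its width, rows of its height, amid what is visible of it).
The state is a dict: "clock": time; "q": joint angles; "qvel": joint speeds; "joint_efforts": joint torques, N m; "tool_pos": TCP position; "tool_rot": TCP orientation; "force": force on the tool from outside, world axes, zero at the start; "moment": the same for the moment, N m; "gripper_width": opening from 0.0 (shut) to 1.0 (fully open); "grasp_force": force on a finger pad.
Only numpy, scipy, OpenCV 4.12 (cv2) and the standard library are available. Lean on these libraries where they do the work, as an engineer would, in place of code of your own. Each camera call takes 0.05 s, during which the arm holds its last target. There are 200 camera calls.

TASK

Set the collet chuck (the tool holder with the hexagon nut) up for laser marking: open the toggle clamp on the marking stand, draw the chuck forward out of its rack pocket from under the dust roof, and lower it gently, taper down, into the stand's socket with its flange slots over the two drive keys until the flange lies flat on the face. Then close the toggle clamp fully over its flange; leave the other holder in its pocket and the other things where they are.

Things in the scene. Friction and masses are not known exactly. Their poses are not given: they have to be found in the camera images.
- collet_chuck: Steel taper tool holder, 0.3-0.65 kg. Origin on its axis at the flange's underside, z up the axis to the nose. Taper: 31.75 mm diameter at z=0, 17.8 mm at its end z=-48 mm. Flange 50 mm, z=0 to 19 mm, with two drive slots through it at +y and -y (16 mm wide along x, floor 18 mm from the axis). Starts hung by its flange in a rack pocket, leaning as the rack, axes as the leaning rack's.
- nut (a point): Place to grip the chuck, on its axis 60 mm above its origin; axes as the chuck's. Dark hexagon nut from 48 to 76 mm above the origin (the chuck's top), 27 mm across flats, 31 mm over corners (corners at +x, -x); two flats face +y and -y. Below it a neck of 23 mm diameter down to the flange.
- plain_holder: The other holder, 0.5 kg: same taper, flange, origin and axes, but a plain slightly conical steel nose without a nut (31 down to 21 mm diameter, top 71 mm above its origin). It hangs in the other pocket (either may be left or right) and stays there.
- rack: Grey sheet-steel rack with two pockets, fixed, 170 mm wide along y. Origin on the table under its middle, -x is its open front. Shelf, back plate and roof lean back 12 degrees together: their up direction is 12 degrees from vertical towards +x. The taper hangs 48 mm below the shelf's top but only 12 mm is free above the nut, so a holder comes out to the front only.
- left_pocket (a point): Pocket axis at the shelf's top, rack's +y side (85 mm from the other); axes as the rack body's (not leaning). Each pocket is a slot in the 5 mm shelf, 35 mm wide, from 17.5 mm behind the axis, open at the shelf's front edge 32 mm before the axis; back plate 34 mm behind the axis (all along the leaning shelf).
- right_pocket (a point): The same for the pocket on the rack's -y side.
- roof_edge (a point): Middle of the front lower edge of the dust roof, 88 mm above the shelf's top and 2.5 mm in front of the pocket axes, measured in the leaning frame: from there to the rear it covers the nuts, 12 mm above them. On the roof stands a tray of collets, its front wall 4.5 mm behind this edge, 40 mm high. Nothing stands before this edge.
- stand: Marking stand, fixed. Origin on the table under the socket's axis, z up; aluminium base plate 10 mm thick, 90 mm wide, from x=-46 to 132 mm. Round steel boss (68 mm) with the taper socket; behind it (x=41 to 129 mm, 46 mm wide, 79.5 mm high) a block that carries the toggle clamp.
- socket_face (a point): Centre of the socket's mouth on the boss's top, 74 mm above the table; axes as the stand's. The socket is the chuck's taper, 0.5 mm wider all round: seated, the flange lies on this face and the chuck's origin is here. Two drive keys stand 7 mm above the face at +y and -y, 19.5 to 28 mm from the axis, 11 mm wide along x; the flange slots go over them, either way round.
- clamp_arm (a joint): Toggle clamp hinge, rad: 0 closed (arm level, handle upright), 1.4 fully open (arm upright, handle level to the rear). Arm and handle are one L-shaped piece turning about the stand's y. 0.05 N m friction, no spring: it stays where left. Closed, pad and arm bar the socket; past 1 rad they are clear. Push the handle's inner side rearward to open, the arm's inner side forward and down to close.
- clamp_hinge (a point): Hinge axis of the clamp, at x=109 mm, z=115.5 mm in the stand's frame; axes as the stand's. With the clamp closed, from here: handle 16 mm (x) by 15 mm (y), from 22 to 82 mm above, x=-8 to 8 mm; arm 12 mm wide, 10 mm thick, centred on the hinge's height, reaching forward to x=-93 mm.
- handle_top (a point): On the handle's centre line, 74 mm from the hinge and 8 mm below its upper end; moves with the handle.
- pad_tip (a point): Underside of the clamp's pad (12 mm diameter, on a spindle at the arm's end, 84 mm before the hinge, spindle top 10 mm above the arm's centre line); closed, it is 0.5 mm above a seated flange, 25 mm from the socket's axis.
- hex_key: Bystander, to be left where it is: hexagon key, 93 x 17 x 6 mm, lying on the table. Origin at the centre of its underside.
- pen: Bystander, to be left where it is: black marker pen, 120 mm long, lying on the table. Origin at the centre of its underside.
- brass_cap: Bystander, to be left where it is: turned brass screw cap, 56 mm wide, 32 mm high. Origin at the centre of its underside.
- tin: Bystander, to be left where it is: small blue and white tin, 53 x 67 x 24 mm. Origin at the centre of its underside.

How it is judged:
On the way, in this order (a step that is already met when the one before it is completed fails the run):
1. the clamp is open (past 1 rad) while the chuck is still in the rack (value of joint clamp_arm above 1 rad and distance of collet_chuck from where it was at the start of the episode below 0.01 m), for 0.2 s.
2. the chuck is out in front of the rack (x of collet_chuck in the frame of rack below -0.05 m), for 0.1 s.
3. the chuck sits fully in the stand's taper socket, upright, with the clamp still open (horizontal distance between collet_chuck and socket_face below 0.003 m and z of collet_chuck in the frame of socket_face between -0.003 and 0.002 m and angle between collet_chuck's own z axis and vertical below 0.035 rad and value of joint clamp_arm above 0.8 rad), for 0.2 s.
At the end, for the whole second after the job is handed in: The chuck stands in the socket at rest: within 3 mm of its axis, at most 2 mm above the face, upright within 2 degrees, its y axis within 8 degrees of the stand's; clamp within 0.08 rad of closed; the plain holder in its pocket within 10 mm (horizontal distance between collet_chuck and socket_face below 0.003 m and z of collet_chuck in the frame of socket_face between -0.003 and 0.002 m and angle between collet_chuck's own z axis and vertical below 0.035 rad and angle between the y axis of collet_chuck and the y axis of stand, either way round below 0.14 rad and value of joint clamp_arm below 0.08 rad and linear speed of collet_chuck below 0.02 m/s and (distance between plain_holder and left_pocket below 0.01 m or distance between plain_holder and right_pocket below 0.01 m)); the robot touches nothing.
It fails at once if the chuck is dropped into the socket (faster than 0.3 m/s within 45 mm over the face) (horizontal distance between collet_chuck and socket_face below 0.02 m and z of collet_chuck in the frame of socket_face below 0.045 m and linear speed of collet_chuck above 0.3 m/s).
It fails at once if the plain holder is pushed more than 15 mm (distance of plain_holder from where it was at the start of the episode above 0.015 m).
It fails at once if one of the named bystanders is pushed more than 30 mm (distance of any of hex_key, pen, brass_cap, tin from where it was at the start of the episode above 0.03 m).
It also fails if it takes over 58 s, if anything falls off the work surface, if the arm or the gripper's body presses on something with over 40 N, if the wrist force passes 120 N, or if a joint passes its speed limit or range.

## Working session

There is one attempt and no reset: what is moved stays moved. The work goes in short steps, Python scripts to look and compute and a tool call to move; the robot and the scene stay as the last step left them, time stands still between calls to the robot, and variables do not carry over. Pictures are saved under pics/ and viewed, at most 10 in all, crops included, and the job is handed in when it is done.

Besides the shell and the picture viewer there is one more tool, called after "Call:" by a JSON object that holds its "fn" and its "kwargs". drive_tool: Moves the arm, as the interface text tells. Its arguments: {"type":"object","properties":{"commands":{"type":"array"},"fingers":{"type":"number"},"grip_force":{"type":"number"}},"required":["commands"]}

```bash
ls; mkdir -p pics; cat > h.py <<'E'
import numpy as np, cv2
from cell import arm
from scipy.spatial.transform import Rotation as R
def grab(n,save=None):
    im,d=arm.get_image(n)
    if save: cv2.imwrite('pics/'+save,cv2.cvtColor(im,cv2.COLOR_RGB2BGR)); np.save('pics/'+save+'.npy',d)
    return im,d
def cal(n):
    c=arm.calibration(n); f=192/np.tan(np.radians(c['vfov'])/2)
    return f,c['cx'],c['cy'],R.from_rotvec(np.ravel(c['rvec'])).as_matrix(),np.ravel(c['tvec']),c
def cloud(n,d):
    f,cx,cy,M,t,_=cal(n); v,u=np.mgrid[:384,:512]
    P=np.stack([(u-cx)/f*d,(v-cy)/f*d,d],-1)
    return (P-t)@M
def proj(n,p):
    f,cx,cy,M,t,_=cal(n); q=np.atleast_2d(p)@M.T+t
    return np.c_[q[:,0]/q[:,2]*f+cx,q[:,1]/q[:,2]*f+cy]
E
python3 - <<'E'
from h import *
print(arm.observe())
for n in('side','top'):
    im,d=grab(n,n+'0.png'); print(n,arm.calibration(n)); P=cloud(n,d); np.save('pics/P'+n,P)
    for th in ['collet_chuck','nut','plain_holder','rack','stand','clamp_arm','handle_top','pad_tip','roof_edge','hex_key','pen','brass_cap','tin']:
        for r in arm.spot_in(th,n)[:2]:
            c,w=r['location'][0]*512,r['location'][1]*384
            print(th,round(r['conf'],2),int(c),int(w),P[min(int(w),383),min(int(c),511)].round(3))
E
```

```text
pics
{'clock': 0.0, 'q': array([ 1.13702193e+00,  2.76595118e-01,  1.50615753e+00,  1.87918407e-05,
        1.36065903e+00, -1.20976806e-01]), 'qvel': array([-0.00036199,  0.00152659, -0.00071938, -0.00011705,  0.00111269,
       -0.00114288]), 'joint_efforts': array([-1.60177995e-03, -4.16771686e+01, -2.45800585e+01, -6.44347128e-04,
        1.10220761e-02,  1.31817757e-05]), 'tool_pos': array([0.1767035 , 0.54662314, 0.2304299 ]), 'tool_rot': array([-2.57891099e-04,  1.55763856e-01,  9.87793903e-01, -8.72235313e-04]), 'force': array([0.31458773, 0.30414816, 0.06938437]), 'moment': array([-0.02508069, -0.04287931, -0.00746868]), 'grasp_force': 0.0, 'gripper_width': 0.9969297869580479}
side {'vfov': 52.68972906738284, 'cx': 255.31962240923596, 'cy': 197.3651044994513, 'rvec': array([ 0.46933494, -2.66416199,  1.31788658]), 'tvec': array([0.60828297, 0.08807286, 1.0548966 ])}
collet_chuck 0.71 217 185 [0.683 0.199 0.108]
collet_chuck 0.3 311 288 [0.383 0.376 0.024]
nut 0.62 221 187 [0.673 0.196 0.102]
nut 0.55 240 173 [0.648 0.123 0.106]
plain_holder 0.74 239 176 [0.651 0.125 0.097]
p
[... 672 characters left out ...]
rray([0.2114309 , 0.55790298, 0.90107287])}
collet_chuck 0.65 273 126 [0.677 0.189 0.116]
collet_chuck 0.26 215 207 [0.511 0.307 0.082]
nut 0.83 272 127 [0.675 0.191 0.116]
nut 0.42 295 111 [0.687 0.15  0.175]
plain_holder 0.74 313 144 [0.64  0.106 0.113]
rack 0.88 295 115 [0.683 0.149 0.165]
stand 0.77 230 230 [0.464 0.275 0.083]
clamp_arm 0.75 218 203 [0.512 0.298 0.127]
handle_top 0.8 219 206 [0.506 0.296 0.127]
handle_top 0.25 226 231 [0.455 0.28  0.152]
pad_tip 0.69 215 212 [0.495 0.304 0.124]
roof_edge 0.71 295 111 [0.687 0.15  0.175]
pen 0.55 251 288 [0.346 0.229 0.015]
brass_cap 0.87 232 105 [0.756 0.277 0.029]
tin 0.68 190 271 [0.381 0.36  0.022]
tin 0.49 224 233 [0.452 0.284 0.147]
```

View pics/side0.png

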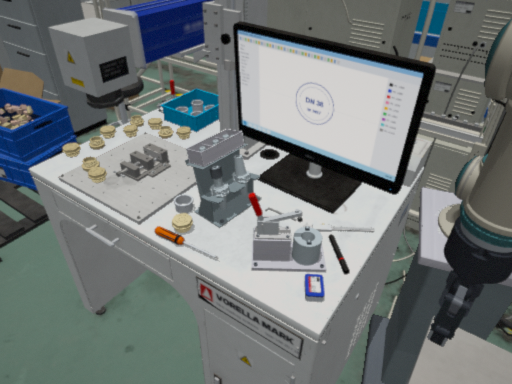

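View pics/top0.png

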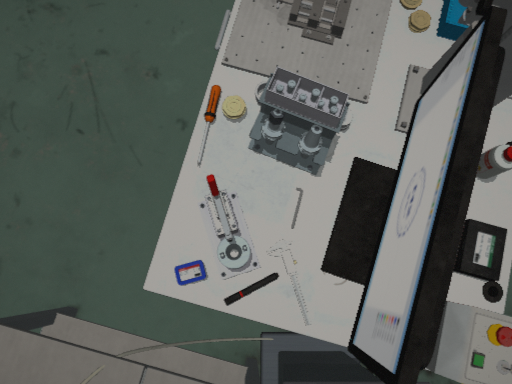

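```bash
python3 - <<'E'
from h import *
a=cv2.imread('pics/side0.png'); b=cv2.imread('pics/top0.png')
A=cv2.resize(a[120:280,170:340],None,fx=3.5,fy=3.5,interpolation=2)
B=cv2.resize(b[60:290,165:365],None,fx=2.6,fy=2.6,interpolation=2)
cv2.imwrite('pics/c0.png',A);cv2.imwrite('pics/c1.png',B)
for n in('side','top'):
    P=np.load(f'pics/P{n}.npy'); 
    k=(P[...,0]>.3)&(P[...,0]<.85)&(P[...,1]>-.0)&(P[...,1]<.45)&(P[...,2]>.005)
    z=P[k]
    # stand faces
    for lo,hi in((.066,.08),(.075,.085),(.12,.135),(.15,.21)):
        m=k&(P[...,0]<.62)&(P[...,1]>.2)&(P[...,2]>lo)&(P[...,2]<hi)
        q=P[m]; 
        if len(q): print(n,lo,len(q),q.mean(0).round(3),q.min(0).round(3),q.max(0).round(3))
    print(P[200:222:3,205:222:3,:].round(3)[...,2] if n=='top' else '')
E
```

```text
side 0.066 627 [0.445 0.287 0.074] [0.387 0.236 0.066] [0.548 0.331 0.08 ]
side 0.075 390 [0.478 0.298 0.081] [0.39  0.237 0.075] [0.548 0.331 0.085]
side 0.12 224 [0.498 0.298 0.127] [0.438 0.271 0.12 ] [0.539 0.319 0.135]
side 0.15 161 [0.532 0.31  0.173] [0.441 0.273 0.15 ] [0.554 0.319 0.196]

top 0.066 735 [0.43  0.271 0.074] [0.387 0.235 0.066] [0.548 0.329 0.08 ]
top 0.075 597 [0.471 0.285 0.08 ] [0.387 0.235 0.075] [0.548 0.328 0.085]
top 0.12 218 [0.504 0.296 0.127] [0.438 0.271 0.12 ] [0.537 0.315 0.135]
top 0.15 177 [0.527 0.303 0.176] [0.442 0.271 0.15 ] [0.554 0.318 0.196]
[[0.009 0.083 0.125 0.12  0.122 0.087]
 [0.01  0.085 0.085 0.086 0.124 0.126]
 [0.012 0.08  0.085 0.123 0.128 0.127]
 [0.01  0.078 0.084 0.127 0.127 0.129]
 [0.01  0.012 0.084 0.085 0.086 0.132]
 [0.008 0.007 0.079 0.083 0.125 0.138]
 [0.01  0.01  0.08  0.084 0.106 0.135]
 [0.01  0.012 0.009 0.081 0.085 0.083]]
```

View pics/c0.png

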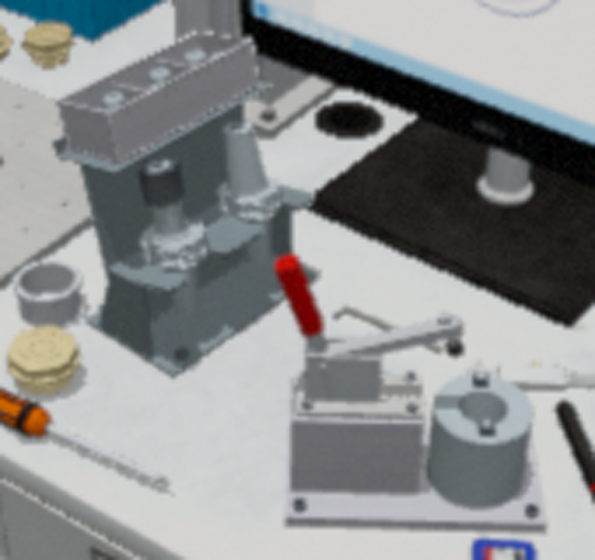

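View pics/c1.png

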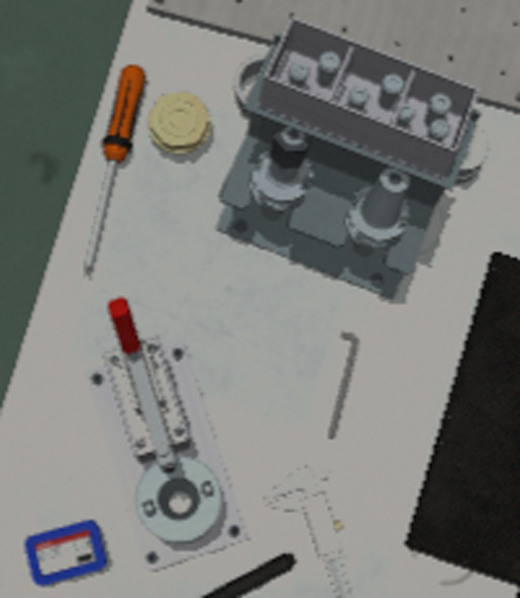

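```bash
cat > fit.py <<'E'
from h import *
from scipy.optimize import least_squares
def box(p,x,y,z):
    lo,hi=np.array([x[0],y[0],z[0]]),np.array([x[1],y[1],z[1]])
    q=np.abs(p-(lo+hi)/2)-(hi-lo)/2
    return np.linalg.norm(np.maximum(q,0),axis=-1)+np.minimum(q.max(-1),0)
def cyl(p,r0,r1,z0,z1,cx=0,cy=0):
    z=p[:,2]; r=r0+(r1-r0)*np.clip((z-z0)/(z1-z0),0,1)
    a=np.hypot(p[:,0]-cx,p[:,1]-cy)-r; b=np.abs(z-(z0+z1)/2)-(z1-z0)/2
    return np.hypot(np.maximum(a,0),np.maximum(b,0))+np.minimum(np.maximum(a,b),0)
def rz(p,x,y,w):
    c,s=np.cos(w),np.sin(w); d=p-[x,y,0]
    return np.stack([c*d[:,0]+s*d[:,1],-s*d[:,0]+c*d[:,1],d[:,2]],-1)
def stand(p):
    s=np.min([box(p,(-.046,.132),(-.045,.045),(0,.01)),cyl(p,.034,.034,0,.074),box(p,(.041,.129),(-.023,.023),(0,.0795)),
      box(p,(-.0055,.0055),(.0195,.028),(.07,.081)),box(p,(-.0055,.0055),(-.028,-.0195),(.07,.081))],0)
    return np.where(np.hypot(p[:,0],p[:,1])<.0175,.003,s)
def clamp(p,th):
    d=p-[.109,0,.1155]; c,s=np.cos(th),np.sin(th)
    q=np.stack([c*d[:,0]-s*d[:,2],d[:,1],s*d[:,0]+c*d[:,2]],-1)
    return np.minimum(box(q,(-.008,.008),(-.0075,.0075),(.022,.082)),box(q,(-.093,0),(-.006,.006),(-.005,.005)))
c12,s12=np.cos(np.radians(12)),np.sin(np.radians(12))
def lean(p,h):  # rack frame -> leaning frame, origin between pocket axes at shelf top
    z=p[:,2]-h
    return np.stack([c12*p[:,0]-s12*z,p[:,1],s12*p[:,0]+c12*z],-1)
def rack(q):
    L=q-[0,.0425,0]; Rr=q+[0,.0425,0]
    return np.min([box(q,(-.032,.036),(-.085,.085),(-.005,0)),box(q,(.034,.037),(-.085,.085),(-.005,.09)),
      box(q,(.002,.06),(-.08,.08),(.088,.13)),box(q,(-.0025,.06),(-.085,.085),(.088,.09)),
      cyl(L,.025,.025,0,.019),cyl(L,.0115,.0115,.019,.048),cyl(L,.0146,.0146,.048,.076),
      cyl(Rr,.025,.025,0,.019),cyl(Rr,.0155,.0105,.019,.071)],0)
E
cat > m.py <<'E'
from fit import *
out=[]
allP={n:np.load(f'pics/P{n}.npy').reshape(-1,3) for n in('side','top')}
def go(fun,x0,sc=.002): 
    r=least_squares(fun,x0,loss='cauchy',f_scale=sc,x_scale=[.01]*2+[.1]+[.01]*(len(x0)-3)); return r
for n in('side','top','both'):
    P=np.concatenate(list(allP.values())) if n=='both' else allP[n]
    P=P[np.isfinite(P).all(1)]
    k=P[(P[:,2]>.004)&(P[:,2]<.084)&(np.hypot(P[:,0]-.47,P[:,1]-.285)<.14)]
    best=min((go(lambda v:stand(rz(k,*v)),[x,y,w]) for x in(.415,.43) for y in(.26,.275) for w in(.25,.4)),key=lambda r:r.cost)
    v=best.x; s=stand(rz(k,*v)); print(n,'stand',v.round(4),len(k),'med',np.median(abs(s)).round(4))
    kk=P[(P[:,2]>.105)&(np.hypot(P[:,0]-.5,P[:,1]-.29)<.13)]; b=rz(kk,*v)
    th=min((least_squares(lambda t:clamp(b,t[0]),[t0],loss='cauchy',f_scale=.003) for t0 in(.1,.4,.7)),key=lambda r:r.cost); print('  theta',th.x)
    k2=P[(P[:,2]>.03)&(np.hypot(P[:,0]-.68,P[:,1]-.155)<.14)]
    def f(v):
        q=lean(rz(k2,*v[:3]),v[3]); return np.where(q[:,2]<-.004,.004,rack(q))
    best=min((go(f,[x,y,w,h]) for x in(.65,.67) for y in(.15,.165) for w in(-.3,-.4) for h in(.05,.07)),key=lambda r:r.cost)
    w=best.x; print('  rack',w.round(4),len(k2),np.median(abs(f(w))).round(4))
np.save('pose.npy',np.r_[v,th.x,w])
P=np.concatenate(list(allP.values()))
q=lean(rz(P,*w[:3]),w[3])
for nm,m in (('shelf',(abs(q[:,1])<.012)&(q[:,0]>-.025)&(q[:,0]<.02)&(abs(q[:,2])<.012)),('nuttop',(np.hypot(q[:,0],q[:,1]-.0425)<.012)&(q[:,2]>.06)&(q[:,2]<.084)),('wall',(abs(q[:,1])<.07)&(q[:,2]>.1)&(q[:,2]<.122)&(abs(q[:,0]-.002)<.01))):
    print(nm,m.sum(),np.median(q[m],0).round(4),q[m].std(0).round(4))
s=arm.observe(); print(R.from_quat(s['tool_rot'][[1,2,3,0]]).as_matrix().round(3))
E
python3 m.py
```

```text
side stand [0.4206 0.2683 0.3204] 3205 med 0.001
  theta [0.32632933]
  rack [ 0.6631  0.1497 -0.377   0.0778] 3750 0.0011
top stand [0.42   0.2694 0.2996] 3625 med 0.002
  theta [0.33595446]
  rack [ 0.6636  0.15   -0.3745  0.0781] 6292 0.001
both stand [0.4205 0.2683 0.3202] 6830 med 0.0014
  theta [0.33234692]
  rack [ 0.6635  0.1498 -0.3746  0.0781] 10042 0.0011
shelf 254 [-0.0034 -0.0004 -0.0004] [0.0128 0.0068 0.0014]
nuttop 108 [-0.0021  0.0432  0.0754] [0.0052 0.0061 0.0025]
wall 808 [0.0022 0.0016 0.1115] [0.0011 0.0403 0.0064]
[[-0.951  0.308  0.   ]
 [ 0.308  0.951  0.   ]
 [-0.     0.    -1.   ]]
```

```bash
cat > plan.py <<'E'
from fit import *
v=np.load('pose.npy'); S=v[:3]; K=v[4:7]; H=v[7]
def fr(f,p):
    x,y,w=f; c,s=np.cos(w),np.sin(w); return np.array([x+c*p[0]-s*p[1],y+s*p[0]+c*p[1],p[2]])
def rows(pts,yaw):  # pts world; yaw = wanted angle of tool y (mod pi)
    s=arm.observe(); M=R.from_quat(s['tool_rot'][[1,2,3,0]]).as_matrix()
    a=np.arctan2(M[1,1],M[0,1]); sp=(a-yaw+np.pi/2)%np.pi-np.pi/2
    print('tcp',s['tool_pos'].round(4),'clock',round(s['clock'],2),'spin',round(sp,3),'q6',s['q'][5].round(2),'F',s['force'].round(1),'grip',round(s['gripper_width'],3),round(s['grasp_force'],1),'tilt',M[:,2].round(4))
    for p in pts: print(((np.array(p)-s['tool_pos'])@M*100).round(2))
YS=S[2]+np.pi/2; YK=K[2]+np.pi/2
E
cat > p1.py <<'E'
from plan import *
hz=lambda x,z: fr(S,[.109+x,0,.1155+z])
L=[hz(-.010,.11),hz(-.010,.052)]
for t in(.4,.55,.7,.85,1.0,1.15,1.3):
    L.append(hz(.06*np.sin(t)-.008*np.cos(t)-.011,.06*np.cos(t)+.008*np.sin(t)))
L.append(L[-1]+[0,0,.1])
rows(L,YS)
E
python3 p1.py
```

```text
tcp [0.177  0.5471 0.2313] clock 1.4 spin -0.633 q6 -0.12 F [-0.5 -0.8 -0.5] grip 0.996 0.0 tilt [ 1.e-04  1.e-04 -1.e+00]
[-39.73 -13.18   0.58]
[-39.73 -13.18   6.38]
[-40.94 -12.29   5.75]
[-41.63 -11.79   6.05]
[-42.28 -11.31   6.48]
[-42.86 -10.89   7.02]
[-43.38 -10.51   7.67]
[-43.81 -10.19   8.4 ]
[-44.14  -9.95   9.21]
[-44.14  -9.95  -0.79]
```

Call:
{"fn": "drive_tool", "kwargs": {"commands": [{"tx": -39.7,"ty": -13.2,"tz": -1,"spin": -0.633},{"tx": -39.7,"ty": -13.2,"tz": -1,"spin": -0.633},{"tx": -39.7,"ty": -13.2,"tz": -1,"spin": -0.633},{"tx": -39.7,"ty": -13.2,"tz": -1,"spin": -0.633},{"tx": -39.7,"ty": -13.2,"tz": -1,"spin": -0.633},{"tx": -39.7,"ty": -13.2,"tz": -1,"spin": -0.633},{"tx": -39.7,"ty": -13.2,"tz": -1,"spin": -0.633},{"tx": -39.7,"ty": -13.2,"tz": -1,"spin": -0.633},{"tx": -39.7,"ty": -13.2,"tz": -1,"spin": -0.633},{"tx": -39.7,"ty": -13.2,"tz": -1,"spin": -0.633}], "fingers": 0}}

```text
clock: 2.65
tool_pos: [0.5129, 0.3002, 0.2414]
tool_rot: [-0.0, -0.16, 0.987, 0.0]
force: [-0.7, 1.1, 1.0]
gripper_width: -0.005
grasp_force: 0.0
```

```bash
python3 p1.py
```

```text
tcp [0.5129 0.3002 0.2414] clock 2.65 spin 0.002 q6 -1.48 F [-0.7  1.1  1. ] grip -0.005 0.0 tilt [-6.e-04  3.e-04 -1.e+00]
[-0.13 -0.12  1.59]
[-0.13 -0.13  7.39]
[-1.63 -0.13  6.75]
[-2.48 -0.13  7.05]
[-3.28 -0.13  7.48]
[-4.01 -0.13  8.02]
[-4.65 -0.13  8.67]
[-5.18 -0.13  9.4 ]
[-5.6  -0.14 10.21]
[-5.59 -0.13  0.21]
```

Call:
{"fn": "drive_tool", "kwargs": {"commands": [{"tx": -0.1,"ty": -0.1,"tz": 5},{"tx": -0.1,"ty": -0.1,"tz": 7.2},{"tx": -1.6,"ty": -0.1,"tz": 6.8},{"tx": -2.5,"ty": -0.1,"tz": 7.05},{"tx": -3.3,"ty": -0.1,"tz": 7.5},{"tx": -4.0,"ty": -0.1,"tz": 8.0},{"tx": -4.65,"ty": -0.1,"tz": 8.7},{"tx": -5.2,"ty": -0.1,"tz": 9.4},{"tx": -5.6,"ty": -0.1,"tz": 10.2},{"tx": -5.6,"ty": -0.1,"tz": 10.2}]}}

```text
validation failed for argument at $.co...
```

Call:
{"fn": "drive_tool", "kwargs": {"commands": [{"tx": 0,"ty": 0,"tz": -6},{"tx": 0,"ty": 0,"tz": -12},{"tx": 0,"ty": 0,"tz": -16},{"tx": 0,"ty": 0,"tz": -16}], "fingers": 1}}

```text
validation failed for argument at $.co...
```

```bash
python3 - <<'E'
from plan import *
# clamp angle now
P=[]
for n in('side','top'):
    im,d=grab(n,n+'1.png'); P.append(cloud(n,d).reshape(-1,3))
P=np.concatenate(P); b=rz(P,*S); b=b[(b[:,2]>.1)&(b[:,2]<.215)&(abs(b[:,1])<.012)&(b[:,0]>0)&(b[:,0]<.21)]
for t0 in(.33,1.,1.3):
    r=least_squares(lambda t:clamp(b,t[0]),[t0],loss='cauchy',f_scale=.003); print(r.x,r.cost,len(b))
# approach to chuck nut: rack frame, pocket y=.0425
L=[fr(K,[.002,.0425,H+.19]),fr(K,[.002,.0425,H+.057])]
print(L); rows(L,YK)
E
```

```text
[0.33405559] 0.0028057901282873055 973
[0.33457695] 0.0028057539752704324 973
[0.33457694] 0.0028057539752691777 973
[array([0.68090709, 0.18865089, 0.26808927]), array([0.68090709, 0.18865089, 0.13508927])]
tcp [0.513  0.3003 0.2415] clock 2.75 spin 0.697 q6 -1.48 F [-0.1  0.4 -0.1] grip 0.001 0.0 tilt [-0.e+00  3.e-04 -1.e+00]
[-12.39 -15.91  -2.66]
[-12.39 -15.91  10.64]
```

Call:
{"fn": "drive_tool", "kwargs": {"commands": [{"tx": -0.1,"ty": -0.1,"tz": 5,"spin": 0},{"tx": -0.1,"ty": -0.1,"tz": 7.2,"spin": 0},{"tx": -1.6,"ty": -0.1,"tz": 6.8,"spin": 0},{"tx": -2.5,"ty": -0.1,"tz": 7.05,"spin": 0},{"tx": -3.3,"ty": -0.1,"tz": 7.5,"spin": 0},{"tx": -4.0,"ty": -0.1,"tz": 8.0,"spin": 0},{"tx": -4.65,"ty": -0.1,"tz": 8.7,"spin": 0},{"tx": -5.2,"ty": -0.1,"tz": 9.4,"spin": 0},{"tx": -5.6,"ty": -0.1,"tz": 10.2,"spin": 0},{"tx": -5.6,"ty": -0.1,"tz": 10.2,"spin": 0}]}}

```text
clock: 4.0
tool_pos: [0.5675, 0.3155, 0.1381]
tool_rot: [-0.001, -0.159, 0.987, -0.001]
force: [-0.5, -0.5, 0.5]
gripper_width: -0.001
grasp_force: 0.0
```

Call:
{"fn": "drive_tool", "kwargs": {"commands": [{"tx": 0,"ty": 0,"tz": -6,"spin": 0},{"tx": 0,"ty": 0,"tz": -12,"spin": 0},{"tx": 0,"ty": 0,"tz": -16,"spin": 0},{"tx": 0,"ty": 0,"tz": -16,"spin": 0}], "fingers": 1}}

```text
clock: 4.5
tool_pos: [0.5691, 0.3163, 0.3038]
tool_rot: [0.004, -0.159, 0.987, 0.001]
force: [0.2, -0.5, 0.2]
gripper_width: 0.846
grasp_force: 0.0
```

```bash
cat > p2.py <<'E'
from plan import *
P=[]
for n in('side','top'):
    im,d=grab(n,n+'1.png'); P.append(cloud(n,d).reshape(-1,3))
P=np.concatenate(P); b=rz(P,*S); b=b[(b[:,2]>.1)&(b[:,2]<.225)&(abs(b[:,1])<.012)&(b[:,0]>0)&(b[:,0]<.21)]
for t0 in(.33,1.,1.3):
    r=least_squares(lambda t:clamp(b,t[0]),[t0],loss='cauchy',f_scale=.003); print(r.x,r.cost,len(b))
L=[fr(K,[-.003,.0425,H+.19]),fr(K,[.002,.0425,H+.057])]
rows(L,YK)
E
python3 p2.py
```

```text
[-0.15388601] 0.01580396140582304 1126
[1.32024156] 0.005403515159484356 1126
[1.32024156] 0.005403515159484434 1126
tcp [0.5672 0.3156 0.299 ] clock 4.6 spin 0.695 q6 -1.49 F [-0.1  0.2 -0.7] grip 0.993 0.0 tilt [-3.e-04 -5.e-04 -1.e+00]
[ -6.41 -15.31   3.09]
[ -6.8  -15.62  16.39]
```

Call:
{"fn": "drive_tool", "kwargs": {"commands": [{"tx": -6.4,"ty": -15.3,"tz": 3.1,"spin": 0.695},{"tx": -6.4,"ty": -15.3,"tz": 3.1,"spin": 0.695},{"tx": -6.4,"ty": -15.3,"tz": 3.1,"spin": 0.695},{"tx": -6.4,"ty": -15.3,"tz": 3.1,"spin": 0.695},{"tx": -6.4,"ty": -15.3,"tz": 3.1,"spin": 0.695},{"tx": -6.4,"ty": -15.3,"tz": 3.1,"spin": 0.695}]}}

```text
clock: 5.35
tool_pos: [0.6757, 0.1912, 0.2672]
tool_rot: [-0.001, 0.185, 0.983, -0.0]
force: [-0.2, 1.2, -0.1]
gripper_width: 1.001
grasp_force: 0.0
```

```bash
python3 - <<'E'
from plan import *
P=np.concatenate([np.load(f'pics/P{n}.npy').reshape(-1,3) for n in('side','top')])
b=rz(P,*K)-[0,0,H]; b=b[(abs(b[:,1]-.03)<.06)&(b[:,2]>.09)]
for x in np.arange(.01,.08,.006):
    m=(abs(b[:,0]-x)<.003); 
    if m.sum(): print(round(x,3),m.sum(),np.percentile(b[m,2],[50,90,98]).round(4))
L=[fr(K,[.002,.0425,H+.057])]
rows(L,YK)
E
```

```text
0.016 30 [0.0904 0.0911 0.0914]
0.022 494 [0.0988 0.1082 0.1132]
0.028 648 [0.1182 0.1266 0.1283]
0.034 42 [0.1224 0.1265 0.1274]
0.04 53 [0.1111 0.1216 0.1258]
0.046 108 [0.1126 0.1178 0.1228]
0.052 92 [0.1127 0.1188 0.1224]
0.058 104 [0.1075 0.1156 0.1203]
0.064 130 [0.1085 0.1132 0.1197]
0.07 97 [0.1088 0.1131 0.1171]
0.076 59 [0.1077 0.1138 0.1176]
tcp [0.6757 0.1912 0.2672] clock 5.35 spin 0.002 q6 -1.02 F [-0.2  1.2 -0.1] grip 1.001 0.0 tilt [-2.1e-03 -2.0e-04 -1.0e+00]
[-0.6  -0.04 13.21]
```

Call:
{"fn": "drive_tool", "kwargs": {"commands": [{"tx": -0.1,"ty": 0,"tz": 5,"spin": 0},{"tx": -0.1,"ty": 0,"tz": 9,"spin": 0},{"tx": -0.1,"ty": 0,"tz": 12,"spin": 0},{"tx": -0.1,"ty": 0,"tz": 13.2,"spin": 0},{"tx": -0.3,"ty": 0,"tz": 13.2,"spin": 0},{"tx": -0.5,"ty": 0,"tz": 13.2,"spin": 0},{"tx": -0.5,"ty": 0,"tz": 13.2,"spin": 0}]}}

```text
clock: 6.22
tool_pos: [0.6822, 0.1893, 0.138]
tool_rot: [0.001, 0.186, 0.982, 0.001]
force: [0.0, -0.2, 0.3]
gripper_width: 0.999
grasp_force: 0.0
```

```bash
python3 - <<'E'
from plan import *
rows([fr(K,[.002,.0425,H+.056])],YK)
a,_=grab('side','s2.png'); b,_=grab('top','t2.png')
p=fr(K,[.01,.0425,H+.06]); C=[]
for im,n in((a,'side'),(b,'top')):
    u,v=proj(n,p)[0].astype(int); C.append(cv2.resize(im[max(v-45,0):v+45,u-45:u+45],(390,390),interpolation=2))
cv2.imwrite('pics/c2.png',cv2.cvtColor(np.hstack(C),cv2.COLOR_RGB2BGR))
E
```

```text
tcp [0.6822 0.1893 0.138 ] clock 6.22 spin -0.0 q6 -1.02 F [ 0.  -0.2  0.3] grip 0.999 0.0 tilt [ 3.1e-03  6.0e-04 -1.0e+00]
[ 0.1  -0.11  0.39]
```

View pics/c2.png

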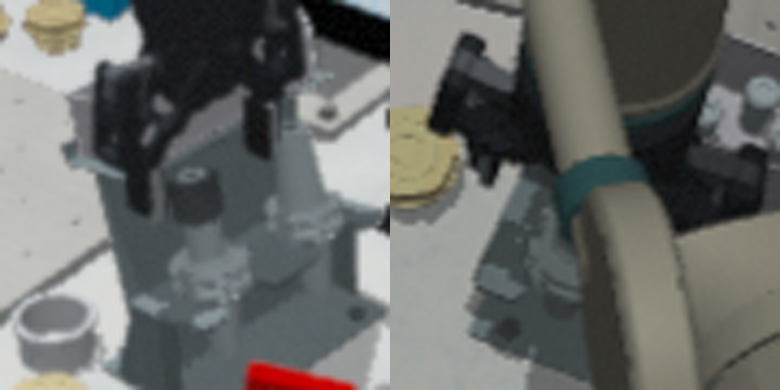

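Call:
{"fn": "drive_tool", "kwargs": {"commands": [{"tx": 0.0,"ty": -0.1,"tz": 0.2,"spin": 0},{"tx": 0.0,"ty": -0.1,"tz": 0.2,"spin": 0},{"tx": 0.0,"ty": -0.1,"tz": 0.2,"spin": 0},{"tx": 0.0,"ty": -0.1,"tz": 0.2,"spin": 0},{"tx": 0.0,"ty": -0.1,"tz": 0.2,"spin": 0},{"tx": 0.0,"ty": -0.1,"tz": 0.2,"spin": 0},{"tx": 0.0,"ty": -0.1,"tz": 0.2,"spin": 0},{"tx": 0.0,"ty": -0.1,"tz": 0.2,"spin": 0}], "fingers": 0, "grip_force": 60}}

```text
clock: 7.32
tool_pos: [0.6811, 0.1885, 0.1345]
tool_rot: [0.0, 0.186, 0.982, 0.0]
force: [1.1, 1.2, 1.3]
gripper_width: 0.295
grasp_force: 59.1
```

```bash
python3 - <<'E'
from plan import *
rows([fr(K,[.002,.0425,H+.056])],YK)
E
```

```text
tcp [0.6811 0.1885 0.1345] clock 7.33 spin -0.0 q6 -1.02 F [1.1 1.2 1.3] grip 0.295 59.1 tilt [ 9.e-04  6.e-04 -1.e+00]
[0.02 0.01 0.05]
```

Call:
{"fn": "drive_tool", "kwargs": {"commands": [{"tx": 0.0,"ty": 0,"tz": -0.25,"spin": 0},{"tx": 0.0,"ty": 0,"tz": -0.45,"spin": 0},{"tx": 0.8,"ty": 0,"tz": -0.65,"spin": 0},{"tx": 2.0,"ty": 0,"tz": -0.9,"spin": 0},{"tx": 3.5,"ty": 0,"tz": -1.2,"spin": 0},{"tx": 5.0,"ty": 0,"tz": -1.5,"spin": 0},{"tx": 7.0,"ty": 0,"tz": -2.0,"spin": 0},{"tx": 9.0,"ty": 0,"tz": -2.4,"spin": 0},{"tx": 10.0,"ty": 0,"tz": -2.6,"spin": 0},{"tx": 10.0,"ty": 0,"tz": -2.6,"spin": 0}]}}

```text
clock: 8.57
tool_pos: [0.5871, 0.2253, 0.1608]
tool_rot: [0.0, 0.186, 0.983, 0.0]
force: [-0.0, -0.2, -3.3]
gripper_width: 0.295
grasp_force: 59.1
```

```bash
python3 - <<'E'
from plan import *
s=arm.observe(); rows([fr(S,[-.005,0,.34])],YS)
a,_=grab('side','s3.png')
u,v=proj('side',s['tool_pos'])[0].astype(int); c=cv2.resize(a[max(v-60,0):v+60,u-60:u+60],(540,540),interpolation=2)
cv2.imwrite('pics/c3.png',cv2.cvtColor(c,cv2.COLOR_RGB2BGR))
E
```

```text
tcp [0.5871 0.2253 0.1608] clock 8.57 spin -0.694 q6 -0.94 F [-0.  -0.2 -3.3] grip 0.295 59.1 tilt [ 8.e-04  2.e-04 -1.e+00]
[ 17.45  -2.39 -17.93]
```

View pics/c3.png

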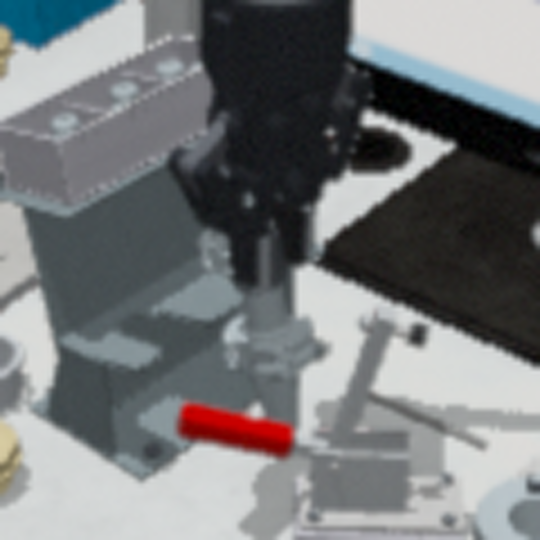

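Call:
{"fn": "drive_tool", "kwargs": {"commands": [{"tx": 0,"ty": 0,"tz": -6,"spin": 0},{"tx": 0,"ty": 0,"tz": -12,"spin": 0},{"tx": 0,"ty": 0,"tz": -18,"spin": 0},{"tx": 5,"ty": -0.5,"tz": -18,"spin": -0.17},{"tx": 10,"ty": -1.2,"tz": -18,"spin": -0.35},{"tx": 14,"ty": -2,"tz": -18,"spin": -0.52},{"tx": 16,"ty": -2.4,"tz": -18,"spin": -0.694},{"tx": 16,"ty": -2.4,"tz": -18,"spin": -0.694},{"tx": 16,"ty": -2.4,"tz": -18,"spin": -0.694},{"tx": 16,"ty": -2.4,"tz": -18,"spin": -0.694}]}}

```text
clock: 9.88
tool_pos: [0.4313, 0.2608, 0.34]
tool_rot: [0.0, -0.158, 0.987, -0.0]
force: [-0.5, -0.5, -4.7]
gripper_width: 0.291
grasp_force: 60.1
```

```bash
cat > p4.py <<'E'
from plan import *
import sys
# fit held chuck in stand frame: origin o, tilt a about y (top to +x), b about x
def chuck(p):
    return np.min([cyl(p,.0089,.015875,-.048,0),cyl(p,.025,.025,0,.019),cyl(p,.0115,.0115,.019,.048),cyl(p,.0146,.0146,.048,.076)],0)
s=arm.observe(); t=rz(s['tool_pos'][None],*S)[0]
for n in('side','top','both'):
    if n!='both':
        im,d=grab(n,sys.argv[1]+n+'.png'); P=cloud(n,d).reshape(-1,3)
        if n=='side': PP=P
    else: P=np.r_[PP,P]
    b=rz(P,*S)-t; zf=.0765-t[2]
    b=b[(np.hypot(b[:,0],b[:,1])<.05)&(b[:,2]>max(-.115,zf))&(b[:,2]<-.008)]
    def f(v): return chuck(R.from_euler('yx',v[3:]).inv().apply(b-v[:3]))
    if len(b)<60: print(n,len(b)); continue
    r=min((least_squares(f,[x,0,-.0565,a,0],loss='cauchy',f_scale=.002) for x in(-.002,.006) for a in(.05,.2)),key=lambda r:r.cost)
    print(n,len(b),'origin rel tcp (stand axes)',r.x[:3].round(4),'tilt y,x',r.x[3:].round(3),np.median(abs(r.fun)).round(4))
print('tcp in stand',t.round(4)); rows([fr(S,[.012,0,.2])],YS)
E
python3 p4.py a
```

```text
side 645 origin rel tcp (stand axes) [-0.0014  0.0004 -0.0565] tilt y,x [0.207 0.009] 0.0006
top 0
both 645 origin rel tcp (stand axes) [-0.0014  0.0004 -0.0565] tilt y,x [0.207 0.009] 0.0006
tcp in stand [ 0.0079 -0.0105  0.34  ]
tcp [0.4309 0.2608 0.3399] clock 9.97 spin -0.003 q6 -1.48 F [-0.4 -0.6 -3.3] grip 0.29 60.1 tilt [-3.e-04 -2.e-04 -1.e+00]
[-0.45  1.04 13.99]
```

```bash
cat > p5.py <<'E'
from plan import *
import sys
C=np.array([7.6,8.75])
def tcp(d,a):
    rot=lambda x,z:np.array([x*np.cos(a)+z*np.sin(a),-x*np.sin(a)+z*np.cos(a)])
    mid=np.array([0,74-d/2])
    c=mid+rot(-4.6,65.7+48-d/2)
    return c-C
L=[]
for d in map(float,sys.argv[1:]):
    a=.207 if d<29 else min(.207,2*max(7.5-.1453*d,.5)/d*.9)
    if d>=47.9:a=0
    x,z=tcp(d,a); L.append(fr(S,[x/1e3,-.0004,z/1e3])); print(d,round(a,3),round(x,1),round(z,1))
rows(L,YS)
E
python3 p5.py -60 -20 -5 5 15 22 28 32 36 40 44 48
```

```text
-60.0 0.207 17.4 236.8
-20.0 0.207 13.3 197.3
-5.0 0.207 11.8 182.4
5.0 0.207 10.8 172.5
15.0 0.207 9.7 162.6
22.0 0.207 9.0 155.7
28.0 0.207 8.4 149.8
32.0 0.16 3.5 146.4
36.0 0.113 -1.3 142.9
40.0 0.076 -5.1 139.0
44.0 0.045 -8.0 135.1
48.0 0 -12.2 131.0
tcp [0.4309 0.2608 0.3399] clock 9.97 spin -0.003 q6 -1.48 F [-0.4 -0.6 -3.3] grip 0.29 60.1 tilt [-3.e-04 -2.e-04 -1.e+00]
[-0.99  1.   10.31]
[-0.58  1.   14.27]
[-0.42  1.   15.75]
[-0.32  1.   16.74]
[-0.22  1.   17.73]
[-0.15  1.   18.42]
[-0.09  1.   19.01]
[ 0.41  1.   19.35]
[ 0.89  1.   19.71]
[ 1.26  1.   20.09]
[ 1.56  1.   20.49]
[ 1.97  0.99 20.9 ]
```

Call:
{"fn": "drive_tool", "kwargs": {"commands": [{"tx": -0.9,"ty": 1.0,"tz": 5,"spin": 0},{"tx": -0.9,"ty": 1.0,"tz": 10,"spin": 0},{"tx": -0.6,"ty": 1.0,"tz": 14,"spin": 0},{"tx": -0.45,"ty": 1.0,"tz": 15.5,"spin": 0},{"tx": -0.45,"ty": 1.0,"tz": 15.5,"spin": 0},{"tx": -0.3,"ty": 1.0,"tz": 16.5,"spin": 0},{"tx": -0.22,"ty": 1.0,"tz": 17.2,"spin": 0},{"tx": -0.2,"ty": 1.0,"tz": 17.8,"spin": 0},{"tx": -0.15,"ty": 1.0,"tz": 18.4,"spin": 0},{"tx": -0.15,"ty": 1.0,"tz": 18.4,"spin": 0}]}}

```text
clock: 11.22
tool_pos: [0.4279, 0.2708, 0.1558]
tool_rot: [-0.001, -0.159, 0.987, -0.0]
force: [-1.7, 0.3, -3.6]
gripper_width: 0.291
grasp_force: 60.1
```

```bash
python3 p4.py b; python3 p5.py 22 28 32 36 40 44 48
```

```text
side 528 origin rel tcp (stand axes) [-0.0012  0.0007 -0.0567] tilt y,x [0.202 0.017] 0.001
top 5
both 533 origin rel tcp (stand axes) [-0.0012  0.0007 -0.0567] tilt y,x [0.203 0.017] 0.001
tcp in stand [7.800e-03 1.000e-04 1.558e-01]
tcp [0.4284 0.2711 0.1564] clock 11.32 spin -0.001 q6 -1.46 F [ 0.1  0.6 -4.3] grip 0.291 60.1 tilt [ 2.e-04  1.e-04 -1.e+00]
[-0.36 -0.02 -4.36]
22.0 0.207 9.0 155.7
28.0 0.207 8.4 149.8
32.0 0.16 3.5 146.4
36.0 0.113 -1.3 142.9
40.0 0.076 -5.1 139.0
44.0 0.045 -8.0 135.1
48.0 0 -12.2 131.0
tcp [0.4284 0.2711 0.1564] clock 11.32 spin -0.001 q6 -1.46 F [ 0.1  0.6 -4.3] grip 0.291 60.1 tilt [ 2.e-04  1.e-04 -1.e+00]
[-0.06 -0.06  0.07]
[-0.   -0.06  0.66]
[ 0.49 -0.06  0.99]
[ 0.97 -0.06  1.35]
[ 1.35 -0.06  1.73]
[ 1.64 -0.06  2.13]
[ 2.06 -0.06  2.54]
```

Call:
{"fn": "drive_tool", "kwargs": {"commands": [{"tx": -0.02,"ty": -0.05,"tz": 0.35,"spin": 0},{"tx": 0,"ty": -0.05,"tz": 0.65,"spin": 0},{"tx": 0.25,"ty": -0.05,"tz": 0.8,"spin": 0},{"tx": 0.5,"ty": -0.05,"tz": 1.0,"spin": 0},{"tx": 0.75,"ty": -0.05,"tz": 1.15,"spin": 0},{"tx": 0.97,"ty": -0.05,"tz": 1.35,"spin": 0},{"tx": 0.97,"ty": -0.05,"tz": 1.35,"spin": 0}], "grip_force": 35}}

```text
clock: 12.2
tool_pos: [0.4205, 0.2679, 0.1434]
tool_rot: [0.002, -0.159, 0.987, 0.0]
force: [4.0, -0.3, -1.5]
gripper_width: 0.286
grasp_force: 60.7
```

```bash
python3 p4.py c; python3 p5.py 36 38 40 42 44 46 48
```

```text
side 421 origin rel tcp (stand axes) [ 0.0039  0.     -0.0572] tilt y,x [0.118 0.   ] 0.0009
top 0
both 421 origin rel tcp (stand axes) [ 0.0039  0.     -0.0572] tilt y,x [0.118 0.   ] 0.0009
tcp in stand [-1.000e-04 -4.000e-04  1.434e-01]
tcp [0.4204 0.2678 0.1434] clock 12.3 spin -0.001 q6 -1.46 F [ 5.5  0.7 -0.7] grip 0.293 60.8 tilt [ 2.7e-03  9.0e-04 -1.0e+00]
[-1.24  0.04 -5.66]
36.0 0.113 -1.3 142.9
38.0 0.094 -3.3 141.0
40.0 0.076 -5.1 139.0
42.0 0.06 -6.6 137.1
44.0 0.045 -8.0 135.1
46.0 0.032 -9.3 133.1
48.0 0 -12.2 131.0
tcp [0.4204 0.2678 0.1434] clock 12.3 spin -0.001 q6 -1.46 F [ 5.5  0.7 -0.7] grip 0.293 60.8 tilt [ 2.7e-03  9.0e-04 -1.0e+00]
[0.11 0.   0.05]
[0.31 0.   0.24]
[0.48 0.   0.43]
[0.64 0.   0.63]
[0.78 0.   0.83]
[0.91 0.   1.03]
[1.2  0.   1.24]
```

Call:
{"fn": "drive_tool", "kwargs": {"commands": [{"tx": 0.1,"ty": 0,"tz": 0.15,"spin": 0},{"tx": 0.2,"ty": 0,"tz": 0.24,"spin": 0},{"tx": 0.3,"ty": 0,"tz": 0.35,"spin": 0},{"tx": 0.4,"ty": 0,"tz": 0.45,"spin": 0},{"tx": 0.5,"ty": 0,"tz": 0.55,"spin": 0},{"tx": 0.6,"ty": 0,"tz": 0.65,"spin": 0},{"tx": 0.7,"ty": 0,"tz": 0.8,"spin": 0},{"tx": 0.7,"ty": 0,"tz": 0.8,"spin": 0}], "fingers": 0, "grip_force": 35}}

```text
clock: 13.3
tool_pos: [0.4124, 0.2653, 0.1346]
tool_rot: [-0.0, -0.159, 0.987, 0.0]
force: [3.1, 2.0, -2.7]
gripper_width: 0.292
grasp_force: 58.8
```

```bash
python3 p4.py d; python3 p5.py 44 46 48
```

```text
side 366 origin rel tcp (stand axes) [ 0.0097  0.     -0.0566] tilt y,x [0.047 0.005] 0.0008
top 0
both 366 origin rel tcp (stand axes) [ 0.0097  0.     -0.0566] tilt y,x [0.047 0.005] 0.0008
tcp in stand [-0.0086 -0.0003  0.1346]
tcp [0.4124 0.2653 0.1346] clock 13.4 spin -0.001 q6 -1.46 F [ 3.7  1.1 -2. ] grip 0.29 58.8 tilt [-4.e-04  1.e-04 -1.e+00]
[-2.06  0.03 -6.54]
44.0 0.045 -8.0 135.1
46.0 0.032 -9.3 133.1
48.0 0 -12.2 131.0
tcp [0.4124 0.2653 0.1346] clock 13.4 spin -0.001 q6 -1.46 F [ 3.7  1.1 -2. ] grip 0.29 58.8 tilt [-4.e-04  1.e-04 -1.e+00]
[-0.06 -0.01 -0.05]
[ 0.07 -0.01  0.16]
[ 0.36 -0.01  0.37]
```

Origin is about 4 mm above the face; continue down.

Call:
{"fn": "drive_tool", "kwargs": {"commands": [{"tx": 0.1,"ty": 0,"tz": 0.1,"spin": 0},{"tx": 0.15,"ty": 0,"tz": 0.2,"spin": 0},{"tx": 0.22,"ty": 0,"tz": 0.3,"spin": 0},{"tx": 0.3,"ty": 0,"tz": 0.38,"spin": 0},{"tx": 0.32,"ty": 0,"tz": 0.42,"spin": 0},{"tx": 0.32,"ty": 0,"tz": 0.42,"spin": 0}]}}

```text
clock: 14.15
tool_pos: [0.4096, 0.2643, 0.1309]
tool_rot: [0.0, -0.159, 0.987, 0.0]
force: [2.4, 0.2, 2.1]
gripper_width: 0.286
grasp_force: 58.2
```

```bash
python3 p4.py e; python3 p5.py 46 48
```

```text
side 351 origin rel tcp (stand axes) [ 0.0118 -0.0006 -0.0564] tilt y,x [ 0.026 -0.006] 0.0009
top 0
both 351 origin rel tcp (stand axes) [ 0.0118 -0.0006 -0.0564] tilt y,x [ 0.026 -0.006] 0.0009
tcp in stand [-0.0116 -0.0003  0.1309]
tcp [0.4096 0.2644 0.1309] clock 14.25 spin -0.001 q6 -1.46 F [3.  1.1 1.4] grip 0.29 58.3 tilt [ 2.e-04  2.e-04 -1.e+00]
[-2.36  0.03 -6.91]
46.0 0.032 -9.3 133.1
48.0 0 -12.2 131.0
tcp [0.4096 0.2644 0.1309] clock 14.25 spin -0.001 q6 -1.46 F [3.  1.1 1.4] grip 0.29 58.3 tilt [ 2.e-04  2.e-04 -1.e+00]
[-0.23 -0.01 -0.22]
[ 0.06 -0.01 -0.01]
```

Call:
{"fn": "drive_tool", "kwargs": {"commands": [{"tx": 0.1,"ty": 0,"tz": 0.1,"spin": 0},{"tx": 0.15,"ty": 0,"tz": 0.15,"spin": 0},{"tx": 0.15,"ty": 0,"tz": 0.15,"spin": 0}]}}

```text
clock: 14.62
tool_pos: [0.4084, 0.2641, 0.1303]
tool_rot: [0.001, -0.159, 0.987, 0.0]
force: [2.0, 1.0, 8.4]
gripper_width: 0.29
grasp_force: 58.7
```

Call:
{"fn": "drive_tool", "kwargs": {"commands": [{"tx": 0,"ty": 0,"tz": 0,"spin": 0},{"tx": 0,"ty": 0,"tz": 0,"spin": 0},{"tx": 0,"ty": 0,"tz": 0,"spin": 0},{"tx": 0,"ty": 0,"tz": 0,"spin": 0},{"tx": 0,"ty": 0,"tz": 0,"spin": 0},{"tx": 0,"ty": 0,"tz": 0,"spin": 0}], "fingers": 1}}

```text
clock: 15.38
tool_pos: [0.4081, 0.2638, 0.1291]
tool_rot: [-0.0, -0.159, 0.987, 0.0]
force: [0.6, -0.2, -0.7]
gripper_width: 1.0
grasp_force: 0.0
```

```bash
python3 p4.py f
```

```text
side 334 origin rel tcp (stand axes) [ 0.0128 -0.0003 -0.0551] tilt y,x [ 0.005 -0.007] 0.0008
top 0
both 334 origin rel tcp (stand axes) [ 0.0128 -0.0003 -0.0551] tilt y,x [ 0.005 -0.007] 0.0008
tcp in stand [-0.0132 -0.0004  0.1291]
tcp [0.4081 0.2638 0.1291] clock 15.47 spin -0.001 q6 -1.46 F [-0.3  0.1 -0.1] grip 1.0 0.0 tilt [-0.e+00  1.e-04 -1.e+00]
[-2.52  0.04 -7.09]
```

Call:
{"fn": "drive_tool", "kwargs": {"commands": [{"tx": 0,"ty": 0,"tz": -3,"spin": 0},{"tx": 0,"ty": 0,"tz": -7,"spin": 0},{"tx": 0,"ty": 0,"tz": -13,"spin": 0},{"tx": 0,"ty": 0,"tz": -17.5,"spin": 0},{"tx": -6,"ty": 0,"tz": -17.5,"spin": 0},{"tx": -12.5,"ty": 0,"tz": -17.5,"spin": 0},{"tx": -12.5,"ty": 0,"tz": -17.5,"spin": 0}]}}

```text
clock: 16.35
tool_pos: [0.5304, 0.3038, 0.3018]
tool_rot: [-0.0, -0.158, 0.987, -0.0]
force: [-0.6, -0.6, -0.0]
gripper_width: 0.996
grasp_force: 0.0
```

Call:
{"fn": "drive_tool", "kwargs": {"commands": [{"tx": 0,"ty": 0,"tz": 0,"spin": 0},{"tx": 0,"ty": 0,"tz": 0,"spin": 0},{"tx": 0,"ty": 0,"tz": 0,"spin": 0},{"tx": 0,"ty": 0,"tz": 0,"spin": 0},{"tx": 0,"ty": 0,"tz": 0,"spin": 0}], "fingers": 0}}

```text
clock: 16.98
tool_pos: [0.5265, 0.303, 0.3045]
tool_rot: [0.0, -0.159, 0.987, 0.0]
force: [-0.8, 0.5, -0.0]
gripper_width: 0.0
grasp_force: 0.0
```

```bash
cat > p6.py <<'E'
from plan import *
import sys
hz=lambda x,z: fr(S,[.109+x,0,.1155+z])
L=[hz(.004,.12),hz(.004,.056)]; r=.062
for t in(1.3,1.15,1.0,.85,.7,.55,.4,.25,.12,.0):
    L.append(hz(-r*np.cos(t)+.005*np.sin(t)+.011,r*np.sin(t)+.005*np.cos(t)))
L.append(L[-1]+[0,0,.12])
rows(L,YS)
a,d=grab('side','z%s.png'%sys.argv[1]); P=cloud('side',d).reshape(-1,3)
b=rz(P,*S); b=b[(b[:,2]>.1)&(b[:,2]<.225)&(abs(b[:,1])<.012)&(b[:,0]>0.035)&(b[:,0]<.21)]
for t0 in(.1,.6,1.3):
    q=least_squares(lambda t:clamp(b,t[0]),[t0],loss='cauchy',f_scale=.003); print(q.x,q.cost,len(b))
E
python3 p6.py 1
```

```text
tcp [0.5265 0.303  0.3045] clock 16.98 spin -0.001 q6 -1.48 F [-0.8  0.5 -0. ] grip 0.0 0.0 tilt [ 5.e-04  3.e-04 -1.e+00]
[-0.14  0.04  6.9 ]
[-0.14  0.04 13.3 ]
[ 0.34  0.04 12.79]
[ 1.24  0.04 13.04]
[ 2.09  0.04 13.41]
[ 2.88  0.04 13.91]
[ 3.58  0.04 14.52]
[ 4.19  0.04 15.23]
[ 4.68  0.04 16.02]
[ 5.05  0.04 16.88]
[ 5.26  0.04 17.66]
[ 5.36  0.04 18.4 ]
[5.36 0.04 6.4 ]
[-0.14789985] 0.008336484172101897 703
[1.32180378] 0.0038761886341720196 703
[1.32180316] 0.0038761886342454474 703
```

Call:
{"fn": "drive_tool", "kwargs": {"commands": [{"tx": -0.5,"ty": 0,"tz": 6,"spin": 0},{"tx": -0.5,"ty": 0,"tz": 11,"spin": 0},{"tx": -0.5,"ty": 0,"tz": 12.8,"spin": 0},{"tx": 0.3,"ty": 0,"tz": 12.8,"spin": 0},{"tx": 1.2,"ty": 0,"tz": 13.0,"spin": 0},{"tx": 2.1,"ty": 0,"tz": 13.4,"spin": 0},{"tx": 2.9,"ty": 0,"tz": 13.9,"spin": 0},{"tx": 3.6,"ty": 0,"tz": 14.5,"spin": 0},{"tx": 4.2,"ty": 0,"tz": 15.2,"spin": 0},{"tx": 4.7,"ty": 0,"tz": 16.0,"spin": 0}]}}

```text
clock: 18.27
tool_pos: [0.4813, 0.2881, 0.1435]
tool_rot: [-0.0, -0.159, 0.987, 0.0]
force: [0.0, 0.0, 1.0]
gripper_width: 0.002
grasp_force: 0.9
```

```bash
python3 p6.py 2
```

```text
tcp [0.4813 0.2881 0.1435] clock 18.27 spin -0.001 q6 -1.47 F [0. 0. 1.] grip 0.002 0.9 tilt [-9.e-04 -1.e-04 -1.e+00]
[-4.9   0.04 -9.2 ]
[-4.9   0.04 -2.8 ]
[-4.42  0.04 -3.31]
[-3.52  0.04 -3.06]
[-2.67  0.04 -2.69]
[-1.89  0.04 -2.19]
[-1.18  0.04 -1.58]
[-0.58  0.04 -0.87]
[-0.09  0.03 -0.07]
[0.28 0.03 0.78]
[0.49 0.03 1.56]
[0.59 0.03 2.3 ]
[ 0.61  0.04 -9.7 ]
[0.41183599] 0.0034211301228874594 653
[0.41183599] 0.0034211301228874572 653
[0.41183593] 0.0034211301228877296 653
```

Clamp follows (0.41 rad). Finish the closing, slightly overtravelled.

Call:
{"fn": "drive_tool", "kwargs": {"commands": [{"tx": 0.2,"ty": 0,"tz": 0.5,"spin": 0},{"tx": 0.3,"ty": 0,"tz": 0.9,"spin": 0},{"tx": 0.4,"ty": 0,"tz": 1.3,"spin": 0},{"tx": 0.5,"ty": 0,"tz": 1.7,"spin": 0},{"tx": 0.5,"ty": 0,"tz": 2.0,"spin": 0},{"tx": 0.5,"ty": 0,"tz": 2.2,"spin": 0},{"tx": 0.5,"ty": 0,"tz": 2.35,"spin": 0},{"tx": 0.5,"ty": 0,"tz": 2.35,"spin": 0}]}}

```text
clock: 19.32
tool_pos: [0.4777, 0.2868, 0.1206]
tool_rot: [0.0, -0.159, 0.987, 0.0]
force: [-0.2, -0.3, -0.1]
gripper_width: 0.001
grasp_force: 0.0
```

```bash
python3 p6.py 3
```

```text
tcp [0.4777 0.2868 0.1206] clock 19.32 spin -0.001 q6 -1.47 F [-0.2 -0.3 -0.1] grip 0.001 0.0 tilt [ 5.e-04  3.e-04 -1.e+00]
[ -5.3    0.05 -11.48]
[-5.29  0.05 -5.08]
[-4.82  0.05 -5.59]
[-3.92  0.05 -5.35]
[-3.07  0.04 -4.97]
[-2.28  0.04 -4.47]
[-1.57  0.04 -3.86]
[-0.97  0.04 -3.15]
[-0.48  0.04 -2.36]
[-0.11  0.04 -1.5 ]
[ 0.1   0.04 -0.72]
[0.21 0.04 0.01]
[  0.2    0.04 -11.99]
[0.01855853] 0.0030617697314094063 594
[0.01534731] 0.003061899103429449 594
[1.55869855] 0.0072513840143461905 594
```

Call:
{"fn": "drive_tool", "kwargs": {"commands": [{"tx": 0,"ty": 0,"tz": 0.08,"spin": 0},{"tx": 0,"ty": 0,"tz": 0.15,"spin": 0},{"tx": 0,"ty": 0,"tz": 0.15,"spin": 0}]}}

```text
clock: 19.75
tool_pos: [0.4777, 0.2868, 0.1204]
tool_rot: [0.001, -0.159, 0.987, 0.0]
force: [-1.6, -0.8, 8.1]
gripper_width: 0.001
grasp_force: 3.9
```

Call:
{"fn": "drive_tool", "kwargs": {"commands": [{"tx": 0,"ty": 0,"tz": -2,"spin": 0},{"tx": 0,"ty": 0,"tz": -7,"spin": 0},{"tx": 0,"ty": 0,"tz": -13,"spin": 0},{"tx": 0,"ty": 0,"tz": -18,"spin": 0},{"tx": 0,"ty": 6,"tz": -18,"spin": 0},{"tx": 0,"ty": 12,"tz": -18,"spin": 0},{"tx": 0,"ty": 15,"tz": -18,"spin": 0},{"tx": 0,"ty": 15,"tz": -18,"spin": 0}]}}

```text
clock: 20.75
tool_pos: [0.4294, 0.431, 0.2985]
tool_rot: [-0.0, -0.161, 0.987, 0.0]
force: [-0.4, -0.7, -0.6]
gripper_width: 0.002
grasp_force: 0.0
```

```bash
python3 p6.py 4 | tail -4; python3 - <<'E'
import cv2
a=cv2.imread('pics/z4.png'); cv2.imwrite('pics/c4.png',cv2.resize(a[120:280,170:340],None,fx=3.5,fy=3.5,interpolation=2))
E
```

```text
[  0.2  -15.17   5.8 ]
[-0.00077069] 0.0017643905159248823 544
[-0.00077068] 0.0017643905159249787 544
[1.56500023] 0.006171818674759029 544
```

View pics/c4.png

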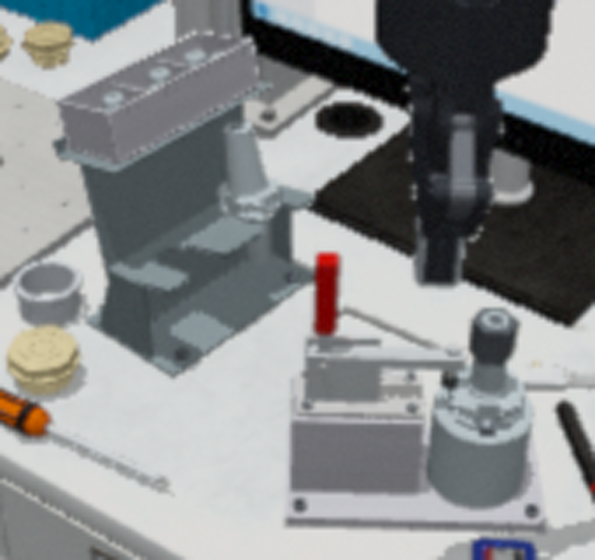

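The crop shows the chuck seated upright at about (490,370), the clamp arm level over its flange with the handle upright at (327,295), the plain holder still in its pocket at (245,175), and the gripper clear.

```bash
python3 -c "
from cell import arm
print(arm.close_job())"
```

```text
the job is handed in; nothing more can be done
None
```

The chuck is seated upright in the stand's socket with the toggle clamp closed over its flange, the plain holder is still in its pocket, and the job is handed in; the judge's result was not shown.

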